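# Drive a worn bushing out of a bike suspension link

## Task

Use the red-handled drift to drive the bronze bushing down and out of the bike link in the blue jig, going on gently until the drift's flange presses firmly on the orange rubber stop ring and the bushing lies in the red tray below. Then stand the drift back in its wooden block, fully home, and leave everything else alone.

Things in the scene. Friction and masses are not known exactly. Their poses are not given: they have to be found in the camera images.
- jig: Blue steel jig, 150 x 110 mm base, fixed to the bench; origin at the centre of its underside, z up, yaw varies. Two uprights carry the link with its underside 68 mm above the bench. Above the link a dark yoke on four 8 mm rods carries the stop ring with its orange cushion (see stop_axis).
- stop_axis (a point): Point of the jig 108 mm above the bench on the axis of stop ring and eye. Ring: outer diameter 38, hole 25 mm, topped by an orange rubber cushion. Its height differs each time and is NOT measured: cushion top 0 to 20 mm above this point. It yields 5 N per mm, at most 6 mm. Pressed firmly means over 6 N held for half a second; over 20 N is too hard and does damage.
- tray (a point): Centre of the floor of the jig's red catch tray, under the link between the uprights, 10 mm above the bench; 96 mm (jig x) by 65 mm (jig y) inside, lips 26 mm above the bench, open to view from the jig's +x and -x sides.
- link: Aluminium suspension link lying in the jig along the jig's y axis, 166 mm long, 36 mm wide, 22 mm thick, fixed. Origin at the underside of its middle eye (68 mm above the bench), z up. The eye is a vertical through bore of 19 mm diameter, 22 mm long, holding the bushing by a press fit.
- eye (a point): Centre of the upper mouth of the link's middle eye, 90 mm above the bench; z along the bore, up.
- bushing: Worn bronze bushing, outer diameter 18 mm, 18 mm long; origin at the centre of its lower face, z along its axis. Starts upright in the eye, lower face 0 to 4 mm above the link's underside. It resists the push with 5 to 20 N until it is wholly out below the link, then falls into the tray.
- drift: Stepped drift, 142 mm long, 0.2 to 0.42 kg; origin at the centre of its nose's flat lower end, z along its axis towards the handle. Steel nose 16 mm diameter, 64 mm long, 3 mm chamfer. Dark flange 40 mm diameter, 64 to 72 mm above the origin. Red round handle 22 mm diameter, 72 to 142 mm above. Starts upright in the block, flange resting on its top.
- block: Wooden block for the drift, 75 x 75 x 70 mm, fixed to the bench; origin at the centre of its underside, z up. A vertical through hole of 20 mm diameter in its middle.
- block_hole (a point): Centre of the upper mouth of the block's hole, 70 mm above the bench. With the drift home its origin is 6 mm above the bench, on the hole's axis.
- oil_can: Bystander: upright can, 56 mm diameter, 110 mm tall; origin at the centre of its underside.
- wrench: Bystander: steel wrench lying on the bench, about 180 mm long. Origin near its middle.
- bolt_jar: Bystander: pale jar with red lid, 60 mm diameter, 70 mm tall; origin at the centre of its underside.
There are look-alikes about, which are no part of the job. Leave any turquoise look-alike of the block alone.

How it is judged:
By the outcome, as a careful person would: the job done as asked, in the order asked, and still so for the second after the job is handed in, with the robot touching nothing.
It also fails if it takes over 58 s, if anything falls off the work surface, if the arm or the gripper's body presses on something with over 40 N, if the wrist force passes 120 N, or if a joint passes its speed limit or range.

## Robot

A 6-joint arm with a two-finger parallel gripper is mounted at the origin on the work surface. World frame = base frame: x ahead of the robot, y to its left, z up, the work surface at z = 0. Lengths are in mm, angles in rad, forces in N, time in s.
With the tool pointing down it reaches from about 350 to 975 mm from the base axis. Payload 7.1 kg.
Tool frame: the origin (TCP) lies on the mounting face of the last link; the fingertips stand 182 mm ahead of it and the grasp point (between the pads) lies 163 mm ahead of it (ctrl.tcp_to_tips is the distance from the TCP to the fingertips, in mm); z points along the fingers, y is the direction in which the jaws open and shut (so a half turn about z gives the same grasp; the last joint's range is limited). The gripper opens to 88 mm and grips with 3 to 60 N. Pads are 20 mm wide; open, the fingers measure 115 mm over their backs; the gripper's body (75 mm by 178 mm) begins 61 mm behind the grasp point.
Start: joints at [-1.14, 0.423, 1.63, -0, 1.089, -0.019], TCP at [271.756, -562.81, 404.675] pointing down, gripper open.
Joint ranges: [-3, 3], [-0.9, 2.11], [0.09, 2.58], [-1.31, 4.45], [0.11, 2.69], [-2.54, 2.54]. Speed limits (rad/s): [2.39, 2.39, 3.01, 3.14, 3.14, 3.14].

## Interface

Orientations are given as a rotation vector (axis times angle).
In Python, from workcell import ctrl gives the robot as it stands. The module is installed in compiled form; this text tells all that it offers.
- The arm moves only by the tool send_rows, never from a script. Its argument "commands" is a list of rows, each an object with "translation": the shift along the world's x, y, z normalised to -1 to 1, where 1 is 0.1 m, a list of three; "twist": the turn, a rotation vector about the world's x, y, z normalised to -1 to 1, where 1 is 0.5 rad, a list of three. A call has exactly 10 rows; each row is the pose to reach, as a shift and turn from the pose commanded when the call began; what a row does not reach only later rows make up. A row lasts 1/10 s, in which the tool goes at most 50 mm and 8.59 degrees, less where a joint would pass 70% of its speed; a pose out of reach is approached as far as the arm can. A call with a number of a shift or a turn outside -1 to 1 is refused whole. A call with a gripper value outside its range is refused whole. "grip" is the closure, from -1 (fully open) to 1 (shut), set as the call begins (left out, the last holds). The fingers move at their own pace and stop on an object; the grip force is fixed at half the most. Time passes only in rows, so rows that repeat a pose let the fingers close, or fill a call up. It gives the time, the measured TCP pose, the force and the opening at its end, in the units of the state.
- ctrl.get_obs(): the state, without advancing time (a new reading comes with each control period).
- ctrl.get_image(name): name is "scene" or "top" or "wrist"; returns a dict with "img" (384x512x3 uint8, red, green, blue), "intrinsics" (3x3 intrinsics, pixels), "cam_to_world" (4x4, takes a point from camera to world coordinates). Camera axes: x right, y down, z forward; pixel columns grow to the right and rows downward; lengths in mm; the calibration is good to about 2 mm. A picture is of the moment at which its call begins. There is no depth.
- ctrl.close_job(): hands the job in, once; it reports no verdict.
The state is a dict: "t": time; "qpos": joint angles; "qvel": joint speeds; "joint_torque": joint torques, N m; "ee_pos": TCP position; "orientation": TCP orientation; "ft_force": force on the tool from outside, world axes, zero at the start; "moment": the same for the moment, N m; "width": finger opening in mm.
Only numpy, scipy, OpenCV 4.12 (cv2) and the standard library are available. Lean on these libraries where they do the work, as an engineer would, in place of code of your own. Each camera call takes 0.05 s, during which the arm holds its last target. There are 200 camera calls.

## Working session

There is one attempt and no reset: what is moved stays moved. The work goes in short steps, Python scripts to look and compute and a tool call to move; the robot and the scene stay as the last step left them, time stands still between calls to the robot, and variables do not carry over. Pictures are saved under pics/ and viewed, about 8 in all and at most 12, crops included, and the job is handed in when it is done.

Besides the shell and the picture viewer there is one more tool, called by a JSON object that holds its "fn" and its "kwargs", one argument or row to a line. send_rows: Moves the arm, as the interface text tells. Its arguments: {"type":"object","properties":{"commands":{"type":"array","items":{"type":"object","properties":{"translation":{"type":"array","items":{"type":"number"}},"twist":{"type":"array","items":{"type":"number"}}}}},"grip":{"type":"number"}},"required":["commands"]}

```bash
mkdir -p pics
cat > h.py <<'E'
import numpy as np, cv2
from workcell import ctrl
def grab(n,f):
    d=ctrl.get_image(n); cv2.imwrite(f'pics/{f}.png',d['img'][:,:,::-1]); np.savez(f'pics/{f}.npz',**d); return d
def ray(d,u,v):
    c=np.array(d['cam_to_world']);k=np.array(d['intrinsics'])
    r=c[:3,:3]@np.linalg.solve(k,[u,v,1.]); return c[:3,3],r
def onz(d,u,v,z):
    o,r=ray(d,u,v); return o+r*(z-o[2])/r[2]
def proj(d,p):
    c=np.array(d['cam_to_world']);q=np.array(d['intrinsics'])@(c[:3,:3].T@(np.array(p,float)-c[:3,3])); return q[:2]/q[2]
E
python3 - <<'E'
from h import *
a=grab('top','t0');b=grab('scene','s0')
for d in(a,b):print(np.round(d['cam_to_world'],2).tolist(),np.round(d['intrinsics'],1).tolist())
print(ctrl.get_obs())
E
```

```text
[[-0.0, -0.99, 0.12, 453.35], [-1.0, -0.0, -0.01, 59.74], [0.01, -0.12, -0.99, 907.0], [0.0, 0.0, 0.0, 1.0]] [[414.3, 0.0, 249.1], [0.0, 414.3, 191.1], [0.0, 0.0, 1.0]]
[[-0.39, 0.59, -0.71, 1180.86], [0.92, 0.24, -0.3, 331.22], [-0.01, -0.77, -0.63, 639.41], [0.0, 0.0, 0.0, 1.0]] [[389.7, 0.0, 257.1], [0.0, 389.7, 191.0], [0.0, 0.0, 1.0]]
{'t': 0.1, 'qpos': array([-1.13998705e+00,  4.23750762e-01,  1.63057607e+00,  3.60880883e-05,
        1.08861296e+00, -1.90031282e-02]), 'qvel': array([ 0.00107146, -0.00019824, -0.00140333,  0.0012604 ,  0.00143435,
       -0.00057858]), 'joint_torque': array([-1.35926541e-03, -5.45622861e+01, -2.74326146e+01,  6.45035715e-02,
        1.88398099e-02, -3.68211965e-05]), 'ee_pos': array([ 271.67209147, -562.598859  ,  404.00253654]), 'orientation': array([-3.06118574e+00, -7.00300865e-01,  3.83328158e-04]), 'ft_force': array([-0.513761  ,  0.06186801,  0.17879826]), 'moment': array([ 0.0119201 , -0.00712465,  0.04321911]), 'width': 87.94987133394089}
```

View pics/t0.png

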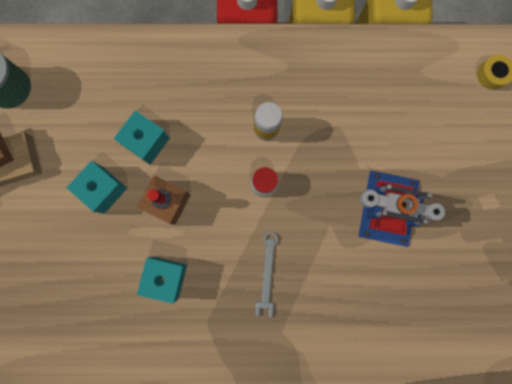

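View pics/s0.png

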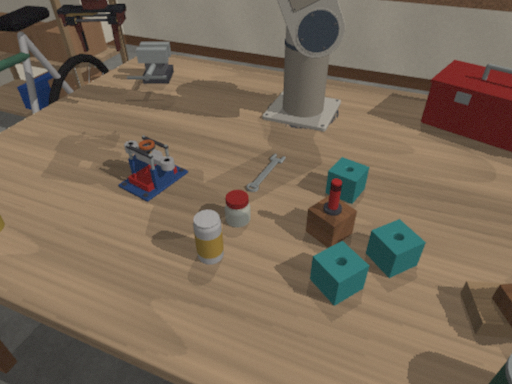

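The top view shows the block and drift at about (163,198), the orange ring at (408,204) and the jig at about (390,208). The turquoise blocks are look-alikes, and the wrench and jars are clear of the path. Next I'll measure with colour masks.

```bash
cat >> h.py <<'E'
def load(f): return dict(np.load(f'pics/{f}.npz'))
def blobs(d,lo,hi,roi=None,amin=20):
    hsv=cv2.cvtColor(d['img'],cv2.COLOR_RGB2HSV); h=hsv[:,:,0].astype(int)
    m=cv2.inRange(hsv,np.array(lo),np.array(hi))
    if lo[0]<0: m=cv2.inRange(hsv,np.array([0]+lo[1:]),np.array(hi))|cv2.inRange(hsv,np.array([180+lo[0]]+lo[1:]),np.array([180]+hi[1:]))
    if roi: k=np.zeros_like(m);k[roi[1]:roi[3],roi[0]:roi[2]]=1;m=m*k
    cs,_=cv2.findContours(m,cv2.RETR_EXTERNAL,cv2.CHAIN_APPROX_NONE)
    return sorted([c for c in cs if cv2.contourArea(c)>=amin],key=cv2.contourArea,reverse=True)
E
python3 - <<'E'
from h import *
t=load('t0');s=load('s0')
for nm,d,lo,hi,roi in [('ring t',t,[5,140,120],[16,255,255],(390,185,430,220)),('ring s',s,[5,120,100],[16,255,255],(130,130,165,155)),
  ('hand t',t,[-6,150,70],[5,255,255],(140,180,190,225)),('hand s',s,[-6,150,60],[5,255,255],(320,170,350,220)),('base t',t,[105,100,40],[125,255,255],(350,160,450,260)),
  ('block t',t,[5,90,30],[16,255,160],(130,165,195,230)),('block s',s,[3,90,30],[16,255,160],(300,180,365,250))]:
    for c in blobs(d,lo,hi,roi)[:3]:
        (x,y),(w,h),a=cv2.minAreaRect(c);print(nm,np.round([x,y,w,h,a,cv2.contourArea(c)],1),'bb',cv2.boundingRect(c),[np.round(onz(d,x,y,z)[:2]).tolist() for z in(0,70,118,148)])
a=cv2.resize(t['img'][150:260,350:460],None,fx=4,fy=4,interpolation=2)
b=cv2.resize(t['img'][150:260,110:220],None,fx=4,fy=4,interpolation=2)
cv2.imwrite('pics/c1.png',np.hstack([a[:,:400],b[:,:400]])[:,:,::-1])
E
```

```text
ring t [407.5 203.5  19.   19.   90.  278. ] bb (398, 194, 20, 20) [[534.0, -294.0], [528.0, -266.0], [523.0, -248.0], [521.0, -236.0]]
ring s [146.5 144.5   9.   15.   90.  111. ] bb (139, 140, 16, 10) [[387.0, -372.0], [474.0, -295.0], [534.0, -242.0], [571.0, -209.0]]
hand t [152.9 194.8  11.1  11.1  18.4  95. ] bb (147, 189, 13, 12) [[553.0, 267.0], [545.0, 251.0], [540.0, 240.0], [537.0, 233.0]]
hand t [161.3 200.1   4.1   8.5  39.8  20.5] bb (157, 196, 8, 7) [[541.0, 248.0], [534.0, 233.0], [530.0, 224.0], [527.0, 217.0]]
hand s [334.  199.5  19.   10.   90.  152. ] bb (329, 190, 11, 20) [[422.0, 217.0], [505.0, 229.0], [562.0, 238.0], [598.0, 243.0]]
hand s [336.5 182.5   7.    9.   90.   52.5] bb (332, 179, 10, 8) [[352.0, 206.0], [442.0, 219.0], [505.0, 229.0], [544.0, 235.0]]
base t [387.4 225.1  53.6  32.4  12.1 669. ] bb (359, 207, 57, 39) [[486.0, -247.0], [484.0, -224.0], [482.0, -207.0], [481.0, -197.0]]
base t [388.8 184.7  41.8  20.2  11.3 296. ] bb (368, 171, 44, 23) [[576.0, -254.0], [566.0, -230.0], [560.0, -213.0], [556.0, -203.0]]
base t [415.3 184.6   4.3   9.2  11.3  21.5] bb (413, 180, 6, 10) [[576.0, -313.0], [566.0, -284.0], [560.0, -264.0], [556.0, -252.0]]
block t [ 162.  197.   64.   64.   90. 2421.] bb (130, 165, 65, 65) [[548.0, 247.0], [541.0, 232.0], [536.0, 222.0], [532.0, 216.0]]
block s [ 329.7  220.2   51.1   47.8   35.8 1548.5] bb (305, 195, 53, 53) [[499.0, 226.0], [574.0, 238.0], [625.0, 245.0], [657.0, 250.0]]
```

View pics/c1.png

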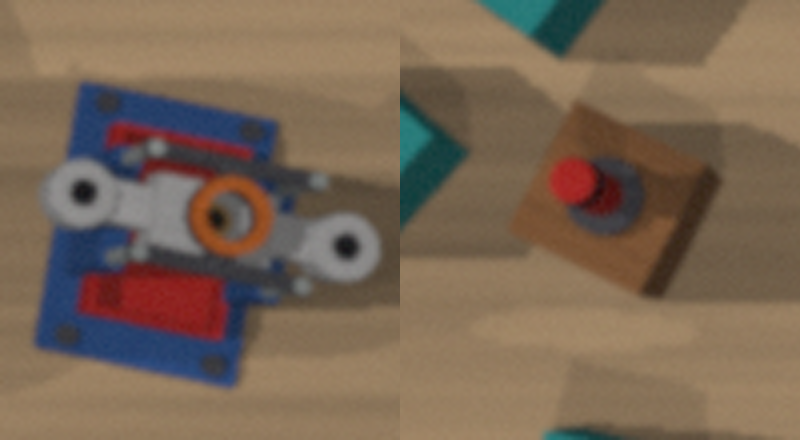

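The crop shows the ring, with the bore visible inside it, at crop (232,215). The drift handle top is at (575,180) on the brown block. Triangulating the ring gives roughly (524,-251,110), and the drift is near (537,233). I'll check the wrist camera's mounting and then move.

Run:
```python
from h import *
t=load('t0')
print(onz(t,403.9,204.75,90),onz(t,161.2,199.2,78),onz(t,152.9,194.8,148))
w=grab('wrist','w0');print(np.round(w['cam_to_world'],3).tolist(),w['intrinsics'][0].tolist(),onz(w,256,192,100))
```

```text
[ 523.25809496 -251.22588991   90.        ] [535.33115948 232.01546037  78.        ] [536.54054645 232.93206846 148.        ]
[[0.435, -0.87, -0.232, 334.204], [-0.9, -0.42, -0.112, -533.321], [0.0, 0.258, -0.966, 384.472], [0.0, 0.0, 0.0, 1.0]] [277.2004532595253, 0.0, 255.99974728461817] [ 263.68758039 -567.49490574  100.        ]
```

{"fn": "send_rows", "kwargs": {
  "commands": [
    {"translation":[0.06,0.1,0],"twist":[0,0,0]},
    {"translation":[0.15,0.25,0],"twist":[0,0,0]},
    {"translation":[0.25,0.4,0],"twist":[0,0,0]},
    {"translation":[0.35,0.55,0],"twist":[0,0,0]},
    {"translation":[0.45,0.7,0],"twist":[0,0,0]},
    {"translation":[0.55,0.85,0],"twist":[0,0,0]},
    {"translation":[0.65,1,0],"twist":[0,0,0]},
    {"translation":[0.75,1,0],"twist":[0,0,0]},
    {"translation":[0.85,1,0],"twist":[0,0,0]},
    {"translation":[0.9,1,0],"twist":[0,0,0]}
  ]
}}

```text
t: 1.15
ee_pos: [362.9, -463.3, 404.8]
orientation: [3.061, 0.701, 0.001]
ft_force: [-0.2, -0.0, -0.4]
width: 87.6
```

{"fn": "send_rows", "kwargs": {
  "commands": [
    {"translation":[0.1,0.1,0]},
    {"translation":[0.2,0.2,0]},
    {"translation":[0.3,0.35,0]},
    {"translation":[0.4,0.5,0]},
    {"translation":[0.5,0.65,0]},
    {"translation":[0.6,0.8,0]},
    {"translation":[0.7,0.95,0]},
    {"translation":[0.8,1,0]},
    {"translation":[0.85,1,0]},
    {"translation":[0.85,1,0]}
  ]
}}

```text
validation failed for argument at $.co...
```

{"fn": "send_rows", "kwargs": {
  "commands": [
    {"translation":[0.1,0.15,0]},
    {"translation":[0.2,0.3,0]},
    {"translation":[0.3,0.45,0]},
    {"translation":[0.4,0.6,0]},
    {"translation":[0.5,0.75,0]},
    {"translation":[0.6,0.9,0]},
    {"translation":[0.65,1,0]},
    {"translation":[0.7,1,0]},
    {"translation":[0.7,1,0]},
    {"translation":[0.7,1,0]}
  ]
}}

```text
validation failed for argument at $.co...
```

Run:
```python
from h import *
w=grab('wrist','w1');print(ctrl.get_obs()['ee_pos'])
for z in(105,110,115,120,128):print(z,proj(w,[524,-251,z]))
for c in blobs(w,[4,140,100],[18,255,255])[:3]:
    (x,y),ax,a=cv2.fitEllipse(c);print(x,y,ax,cv2.boundingRect(c),cv2.contourArea(c),[onz(w,x,y,z).round(1).tolist() for z in(90,105,110,115,120,128)])
```

```text
[ 363.12131907 -463.35918503  404.70892119]
105 [106.45691635 -96.8381582 ]
110 [ 103.22312358 -101.46020556]
115 [  99.84565254 -106.28761172]
120 [  96.31471016 -111.33437386]
128 [  90.31888756 -119.90417967]
```

View pics/w1.png

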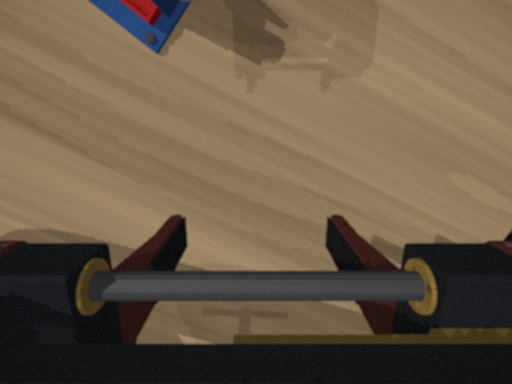

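The moves were refused because twist is required, so that picture shows only the jig's corner at (150,30) and the open fingers. I'll resend with twist.

{"fn": "send_rows", "kwargs": {
  "commands": [
    {"translation":[0.1,0.1,0],"twist":[0,0,0]},
    {"translation":[0.2,0.2,0],"twist":[0,0,0]},
    {"translation":[0.3,0.35,0],"twist":[0,0,0]},
    {"translation":[0.4,0.5,0],"twist":[0,0,0]},
    {"translation":[0.5,0.65,0],"twist":[0,0,0]},
    {"translation":[0.6,0.8,0],"twist":[0,0,0]},
    {"translation":[0.7,0.95,0],"twist":[0,0,0]},
    {"translation":[0.8,1,0],"twist":[0,0,0]},
    {"translation":[0.85,1,0],"twist":[0,0,0]},
    {"translation":[0.85,1,0],"twist":[0,0,0]}
  ]
}}

```text
t: 2.2
ee_pos: [447.6, -362.8, 404.8]
orientation: [3.062, 0.702, 0.0]
ft_force: [0.3, -0.1, -0.3]
width: 88.0
```

{"fn": "send_rows", "kwargs": {
  "commands": [
    {"translation":[0.1,0.15,0],"twist":[0,0,0]},
    {"translation":[0.2,0.3,0],"twist":[0,0,0]},
    {"translation":[0.3,0.45,0],"twist":[0,0,0]},
    {"translation":[0.4,0.6,0],"twist":[0,0,0]},
    {"translation":[0.5,0.75,0],"twist":[0,0,0]},
    {"translation":[0.6,0.9,0],"twist":[0,0,0]},
    {"translation":[0.65,1,0],"twist":[0,0,0]},
    {"translation":[0.7,1,0],"twist":[0,0,0]},
    {"translation":[0.7,1,0],"twist":[0,0,0]},
    {"translation":[0.7,1,0],"twist":[0,0,0]}
  ]
}}

```text
t: 3.2
ee_pos: [516.6, -263.4, 404.6]
orientation: [3.063, 0.7, -0.0]
ft_force: [-0.3, -0.1, -0.6]
width: 87.6
```

Run:
```python
from h import *
w=grab('wrist','w2');print(ctrl.get_obs()['ee_pos'])
for z in(105,110,115,120,128):print(z,proj(w,[524,-251,z]))
for c in blobs(w,[4,140,100],[18,255,255],amin=100)[:3]:
    (x,y),ax,a=cv2.fitEllipse(c);print(x,y,ax,cv2.boundingRect(c),cv2.contourArea(c),[onz(w,x,y,z).round(1).tolist() for z in(90,105,110,115,120,128)])
```

```text
[ 516.44479338 -263.46887977  404.59123986]
105 [246.90664773 173.00459696]
110 [246.7584696 173.991149 ]
115 [246.60509729 175.01228323]
120 [246.44625283 176.06985043]
128 [246.17996713 177.8427483 ]
246.7364044189453 174.96507263183594 (36.162330627441406, 38.70574188232422) (227, 156, 39, 40) 1090.5 [[519.0, -252.7, 90.0], [522.1, -251.7, 105.0], [523.1, -251.4, 110.0], [524.1, -251.1, 115.0], [525.1, -250.8, 120.0], [526.7, -250.3, 128.0]]
```

View pics/w2.png

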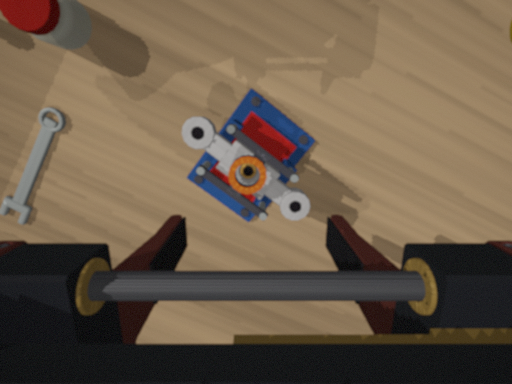

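The ring shows at (247,175), which puts the axis near (523.5,-251). That agrees with the other views. Moving on to the drift.

{"fn": "send_rows", "kwargs": {
  "commands": [
    {"translation":[0,0.15,0],"twist":[0,0,0]},
    {"translation":[0,0.4,0],"twist":[0,0,0]},
    {"translation":[0,0.7,0],"twist":[0,0,0]},
    {"translation":[0,1,0],"twist":[0,0,0]},
    {"translation":[0,1,0],"twist":[0,0,0]},
    {"translation":[0,1,0],"twist":[0,0,0]},
    {"translation":[0,1,0],"twist":[0,0,0]},
    {"translation":[0,1,0],"twist":[0,0,0]},
    {"translation":[0,1,0],"twist":[0,0,0]},
    {"translation":[0,1,0],"twist":[0,0,0]}
  ]
}}

```text
t: 4.25
ee_pos: [516.7, -163.4, 404.6]
orientation: [-3.063, -0.699, 0.0]
ft_force: [0.3, -0.4, -0.5]
width: 87.5
```

{"fn": "send_rows", "kwargs": {
  "commands": [
    {"translation":[0,0.1,0],"twist":[0,0,0]},
    {"translation":[0,0.2,0],"twist":[0,0,0]},
    {"translation":[0,0.3,0],"twist":[0,0,0]},
    {"translation":[0,0.4,0],"twist":[0,0,0]},
    {"translation":[0,0.5,0],"twist":[0,0,0]},
    {"translation":[0,0.6,0],"twist":[0,0,0]},
    {"translation":[0,0.7,0],"twist":[0,0,0]},
    {"translation":[0,0.8,0],"twist":[0,0,0]},
    {"translation":[0,0.9,0],"twist":[0,0,0]},
    {"translation":[0,1,0],"twist":[0,0,0]}
  ]
}}

```text
t: 5.25
ee_pos: [516.7, -62.0, 404.7]
orientation: [3.062, 0.701, 0.0]
ft_force: [-0.0, -0.4, -0.5]
width: 87.7
```

{"fn": "send_rows", "kwargs": {
  "commands": [
    {"translation":[0,0.1,0],"twist":[0,0,0]},
    {"translation":[0,0.2,0],"twist":[0,0,0]},
    {"translation":[0,0.3,0],"twist":[0,0,0]},
    {"translation":[0,0.4,0],"twist":[0,0,0]},
    {"translation":[0,0.5,0],"twist":[0,0,0]},
    {"translation":[0,0.6,0],"twist":[0,0,0]},
    {"translation":[0,0.7,0],"twist":[0,0,0]},
    {"translation":[0,0.8,0],"twist":[0,0,0]},
    {"translation":[0,0.9,0],"twist":[0,0,0]},
    {"translation":[0,1,0],"twist":[0,0,0]}
  ]
}}

```text
t: 6.25
ee_pos: [516.8, 38.0, 404.7]
orientation: [3.062, 0.701, 0.0]
ft_force: [0.7, -0.5, 0.5]
width: 88.1
```

{"fn": "send_rows", "kwargs": {
  "commands": [
    {"translation":[0,0.1,0],"twist":[0,0,0]},
    {"translation":[0,0.2,0],"twist":[0,0,0]},
    {"translation":[0,0.3,0],"twist":[0,0,0]},
    {"translation":[0,0.4,0],"twist":[0,0,0]},
    {"translation":[0,0.5,0],"twist":[0,0,0]},
    {"translation":[0,0.6,0],"twist":[0,0,0]},
    {"translation":[0,0.7,0],"twist":[0,0,0]},
    {"translation":[0,0.8,0],"twist":[0,0,0]},
    {"translation":[0,0.9,0],"twist":[0,0,0]},
    {"translation":[0,1,0],"twist":[0,0,0]}
  ]
}}

```text
t: 7.25
ee_pos: [516.7, 138.0, 404.7]
orientation: [-3.062, -0.701, -0.0]
ft_force: [-0.9, 1.1, -0.1]
width: 87.9
```

{"fn": "send_rows", "kwargs": {
  "commands": [
    {"translation":[0.02,0.1,0],"twist":[0,0,0]},
    {"translation":[0.04,0.2,0],"twist":[0,0,0]},
    {"translation":[0.06,0.3,0],"twist":[0,0,0]},
    {"translation":[0.08,0.4,0],"twist":[0,0,0]},
    {"translation":[0.1,0.5,0],"twist":[0,0,0]},
    {"translation":[0.12,0.6,0],"twist":[0,0,0]},
    {"translation":[0.14,0.75,0],"twist":[0,0,0]},
    {"translation":[0.16,0.9,0],"twist":[0,0,0]},
    {"translation":[0.18,0.95,0],"twist":[0,0,0]},
    {"translation":[0.18,0.95,0],"twist":[0,0,0]}
  ]
}}

```text
t: 8.25
ee_pos: [534.9, 233.2, 404.6]
orientation: [3.062, 0.703, 0.0]
ft_force: [-0.0, 0.2, -0.6]
width: 88.0
```

Run:
```python
from h import *
w=grab('wrist','w3');print(ctrl.get_obs()['ee_pos'])
print(proj(w,[536.5,232.9,148]))
for c in blobs(w,[-6,140,60],[6,255,255],amin=100)[:3]:
    (x,y),ax,a=cv2.fitEllipse(c);print(x,y,ax,cv2.boundingRect(c),cv2.contourArea(c),onz(w,x,y,148))
```

```text
[534.75830252 232.58723904 404.51048314]
[255.61981562 194.6785354 ]
424.385986328125 218.39707946777344 (40.63890075683594, 47.156089782714844) (401, 198, 48, 42) 1501.5 [583.31690093  84.70354637 148.        ]
256.4687805175781 188.492431640625 (22.527772903442383, 35.33139419555664) (245, 169, 24, 36) 593.0 [541.94483896 234.70443555 148.        ]
360.8734436035156 245.4314727783203 (15.089615821838379, 70.67413330078125) (332, 216, 57, 50) 591.0 [534.99506433 122.70929011 148.        ]
```

View pics/w3.png

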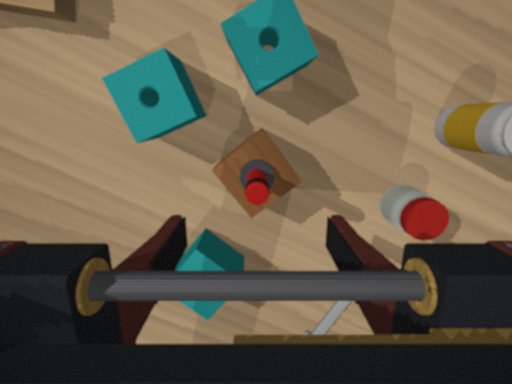

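The handle top is at about (256,193), giving roughly (537.5,233). I'll descend about 124 mm with a 2.5 mm correction in x, then grip.

{"fn": "send_rows", "kwargs": {
  "commands": [
    {"translation":[0.02,0,-0.1],"twist":[0,0,0]},
    {"translation":[0.025,0,-0.2],"twist":[0,0,0]},
    {"translation":[0.025,0,-0.3],"twist":[0,0,0]},
    {"translation":[0.025,0,-0.4],"twist":[0,0,0]},
    {"translation":[0.025,0,-0.5],"twist":[0,0,0]},
    {"translation":[0.025,0,-0.6],"twist":[0,0,0]},
    {"translation":[0.025,0,-0.7],"twist":[0,0,0]},
    {"translation":[0.025,0,-0.8],"twist":[0,0,0]},
    {"translation":[0.025,0,-0.9],"twist":[0,0,0]},
    {"translation":[0.025,0,-1],"twist":[0,0,0]}
  ]
}}

```text
t: 9.3
ee_pos: [537.2, 232.2, 303.9]
orientation: [-3.062, -0.701, -0.0]
ft_force: [0.1, 0.3, 0.8]
width: 87.7
```

{"fn": "send_rows", "kwargs": {
  "commands": [
    {"translation":[0,0,-0.12],"twist":[0,0,0]},
    {"translation":[0,0,-0.24],"twist":[0,0,0]},
    {"translation":[0,0,-0.24],"twist":[0,0,0]},
    {"translation":[0,0,-0.24],"twist":[0,0,0]},
    {"translation":[0,0,-0.24],"twist":[0,0,0]},
    {"translation":[0,0,-0.24],"twist":[0,0,0]},
    {"translation":[0,0,-0.24],"twist":[0,0,0]},
    {"translation":[0,0,-0.24],"twist":[0,0,0]},
    {"translation":[0,0,-0.24],"twist":[0,0,0]},
    {"translation":[0,0,-0.24],"twist":[0,0,0]}
  ],
  "grip": 0.2
}}

```text
t: 10.3
ee_pos: [537.3, 232.2, 280.8]
orientation: [-3.062, -0.701, -0.0]
ft_force: [0.0, 0.3, -0.3]
width: 35.0
```

{"fn": "send_rows", "kwargs": {
  "commands": [
    {"translation":[0,0,0],"twist":[0,0,0]},
    {"translation":[0,0,0],"twist":[0,0,0]},
    {"translation":[0,0,0],"twist":[0,0,0]},
    {"translation":[0,0,0],"twist":[0,0,0]},
    {"translation":[0,0,0],"twist":[0,0,0]},
    {"translation":[0,0,0],"twist":[0,0,0]},
    {"translation":[0,0,0],"twist":[0,0,0]},
    {"translation":[0,0,0],"twist":[0,0,0]},
    {"translation":[0,0,0],"twist":[0,0,0]},
    {"translation":[0,0,0],"twist":[0,0,0]}
  ],
  "grip": 1
}}

```text
t: 11.3
ee_pos: [537.2, 232.2, 280.6]
orientation: [-3.062, -0.701, 0.0]
ft_force: [-0.9, 1.3, -0.1]
width: 21.2
```

{"fn": "send_rows", "kwargs": {
  "commands": [
    {"translation":[0,0,0.05],"twist":[0,0,0]},
    {"translation":[0,0,0.15],"twist":[0,0,0]},
    {"translation":[0,0,0.25],"twist":[0,0,0]},
    {"translation":[0,0,0.35],"twist":[0,0,0]},
    {"translation":[0,0,0.45],"twist":[0,0,0]},
    {"translation":[0,0,0.55],"twist":[0,0,0]},
    {"translation":[0,0,0.65],"twist":[0,0,0]},
    {"translation":[0,0,0.75],"twist":[0,0,0]},
    {"translation":[0,0,0.88],"twist":[0,0,0]},
    {"translation":[0,0,1],"twist":[0,0,0]}
  ]
}}

```text
t: 12.3
ee_pos: [537.2, 232.2, 381.8]
orientation: [-3.062, -0.701, -0.0]
ft_force: [0.5, 0.4, -3.3]
width: 21.4
```

Run:
```python
from h import *
t=grab('top','t1');s=grab('scene','s1');o=ctrl.get_obs();e=o['ee_pos'];print(e,o['ft_force'],o['width'])
for d,zc in((t,142),(s,142)):
    p=[e[0],e[1],e[2]-275];print(proj(d,p),proj(d,np.add(p,[0,0,64])))
a=cv2.resize(t['img'][150:250,100:200],None,fx=4,fy=4,interpolation=2)
b=cv2.resize(s['img'][140:240,280:380],None,fx=4,fy=4,interpolation=2)
cv2.imwrite('pics/c2.png',np.hstack([a,b])[:,:,::-1])
```

```text
[537.84080839 232.45629358 382.91416811] [ 0.98600506  0.07209452 -4.63399769] 21.329425908850325
[157.82980442 196.38935294] [150.16409319 192.61353062]
[333.73874823 195.62268531] [337.50570085 171.25910497]
```

View pics/c2.png

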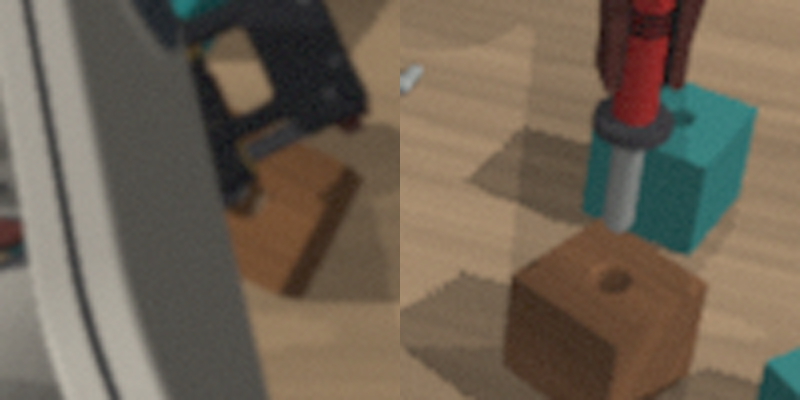

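The drift hangs upright. Its nose is at crop (617,227), within about 1 px of the prediction, and the block hole is at (615,281). Carrying it to the jig at a raised height.

{"fn": "send_rows", "kwargs": {
  "commands": [
    {"translation":[0,-0.05,0.1],"twist":[0,0,0]},
    {"translation":[0,-0.15,0.2],"twist":[0,0,0]},
    {"translation":[0,-0.25,0.3],"twist":[0,0,0]},
    {"translation":[0,-0.35,0.4],"twist":[0,0,0]},
    {"translation":[0,-0.45,0.5],"twist":[0,0,0]},
    {"translation":[0,-0.55,0.55],"twist":[0,0,0]},
    {"translation":[0,-0.65,0.55],"twist":[0,0,0]},
    {"translation":[0,-0.75,0.55],"twist":[0,0,0]},
    {"translation":[0,-0.87,0.55],"twist":[0,0,0]},
    {"translation":[0,-1,0.55],"twist":[0,0,0]}
  ]
}}

```text
t: 13.4
ee_pos: [537.1, 131.2, 435.2]
orientation: [-3.062, -0.701, 0.001]
ft_force: [0.7, 0.5, -3.1]
width: 21.7
```

{"fn": "send_rows", "kwargs": {
  "commands": [
    {"translation":[0,-0.1,0],"twist":[0,0,0]},
    {"translation":[0,-0.2,0],"twist":[0,0,0]},
    {"translation":[0,-0.3,0],"twist":[0,0,0]},
    {"translation":[0,-0.4,0],"twist":[0,0,0]},
    {"translation":[0,-0.5,0],"twist":[0,0,0]},
    {"translation":[0,-0.6,0],"twist":[0,0,0]},
    {"translation":[0,-0.7,0],"twist":[0,0,0]},
    {"translation":[0,-0.8,0],"twist":[0,0,0]},
    {"translation":[0,-0.9,0],"twist":[0,0,0]},
    {"translation":[0,-1,0],"twist":[0,0,0]}
  ]
}}

```text
t: 14.4
ee_pos: [537.2, 31.4, 435.7]
orientation: [-3.062, -0.701, -0.0]
ft_force: [-0.5, 0.8, -3.3]
width: 21.3
```

{"fn": "send_rows", "kwargs": {
  "commands": [
    {"translation":[0,-0.1,0],"twist":[0,0,0]},
    {"translation":[0,-0.2,0],"twist":[0,0,0]},
    {"translation":[0,-0.3,0],"twist":[0,0,0]},
    {"translation":[0,-0.4,0],"twist":[0,0,0]},
    {"translation":[0,-0.5,0],"twist":[0,0,0]},
    {"translation":[0,-0.6,0],"twist":[0,0,0]},
    {"translation":[0,-0.7,0],"twist":[0,0,0]},
    {"translation":[0,-0.8,0],"twist":[0,0,0]},
    {"translation":[0,-0.9,0],"twist":[0,0,0]},
    {"translation":[0,-1,0],"twist":[0,0,0]}
  ]
}}

```text
t: 15.4
ee_pos: [537.2, -68.6, 435.7]
orientation: [-3.062, -0.701, 0.0]
ft_force: [0.3, 1.2, -3.2]
width: 21.7
```

{"fn": "send_rows", "kwargs": {
  "commands": [
    {"translation":[0,-0.1,0],"twist":[0,0,0]},
    {"translation":[0,-0.2,0],"twist":[0,0,0]},
    {"translation":[0,-0.3,0],"twist":[0,0,0]},
    {"translation":[0,-0.4,0],"twist":[0,0,0]},
    {"translation":[0,-0.5,0],"twist":[0,0,0]},
    {"translation":[0,-0.6,0],"twist":[0,0,0]},
    {"translation":[0,-0.7,0],"twist":[0,0,0]},
    {"translation":[0,-0.8,0],"twist":[0,0,0]},
    {"translation":[0,-0.9,0],"twist":[0,0,0]},
    {"translation":[0,-1,0],"twist":[0,0,0]}
  ]
}}

```text
t: 16.4
ee_pos: [537.2, -168.6, 435.6]
orientation: [-3.062, -0.701, 0.0]
ft_force: [0.1, 0.6, -3.8]
width: 21.2
```

{"fn": "send_rows", "kwargs": {
  "commands": [
    {"translation":[-0.02,-0.1,0],"twist":[0,0,0]},
    {"translation":[-0.04,-0.2,0],"twist":[0,0,0]},
    {"translation":[-0.06,-0.3,0],"twist":[0,0,0]},
    {"translation":[-0.08,-0.4,0],"twist":[0,0,0]},
    {"translation":[-0.1,-0.5,0],"twist":[0,0,0]},
    {"translation":[-0.12,-0.6,0],"twist":[0,0,0]},
    {"translation":[-0.14,-0.7,0],"twist":[0,0,0]},
    {"translation":[-0.14,-0.8,0],"twist":[0,0,0]},
    {"translation":[-0.14,-0.83,0],"twist":[0,0,0]},
    {"translation":[-0.14,-0.83,0],"twist":[0,0,0]}
  ]
}}

```text
t: 17.4
ee_pos: [523.3, -251.3, 435.6]
orientation: [-3.063, -0.699, -0.0]
ft_force: [-0.5, 0.6, -3.4]
width: 21.8
```

Run:
```python
from h import *
w=grab('wrist','w4');s=grab('scene','s2');o=ctrl.get_obs();e=o['ee_pos'];print(e,o['ft_force'],o['width'])
for n,d in(('w',w),('s',s)):
    p=[e[0],e[1],e[2]-275];print(n,'nose',proj(d,p),'fl',proj(d,np.add(p,[0,0,64])),'eye',proj(d,[523.5,-251,90]),'ring',proj(d,[523.5,-251,110]))
    for c in blobs(d,[4,140,100],[18,255,255],amin=60,roi=None if n=='w' else (120,120,180,170))[:3]:
        print(cv2.fitEllipse(c),cv2.boundingRect(c))
b=cv2.resize(s['img'][90:190,100:200],None,fx=4,fy=4,interpolation=2)
a=cv2.resize(w['img'][120:270,180:330],(400,400),interpolation=2)
cv2.imwrite('pics/c3.png',np.hstack([a,b])[:,:,::-1])
```

```text
[ 523.27005906 -250.68443712  435.5770086 ] [-0.11464039 -0.2973593  -3.35067898] 21.54748015753203
w nose [254.02901426 190.38867819] fl [253.5662039  213.12724486] eye [254.65986646 175.05288253] ring [254.60519477 178.7042736 ]
((254.8710479736328, 178.47093200683594), (29.208786010742188, 31.40138816833496), 56.44553756713867) (238, 163, 34, 28)
s nose [142.89430135 126.75039247] fl [137.60743011 102.62898638] eye [148.06646351 151.08325979] ring [146.60371498 144.41896815]
((146.27883911132812, 144.38011169433594), (9.129522323608398, 14.69946575164795), 84.24470520019531) (139, 140, 15, 10)
```

View pics/c3.png

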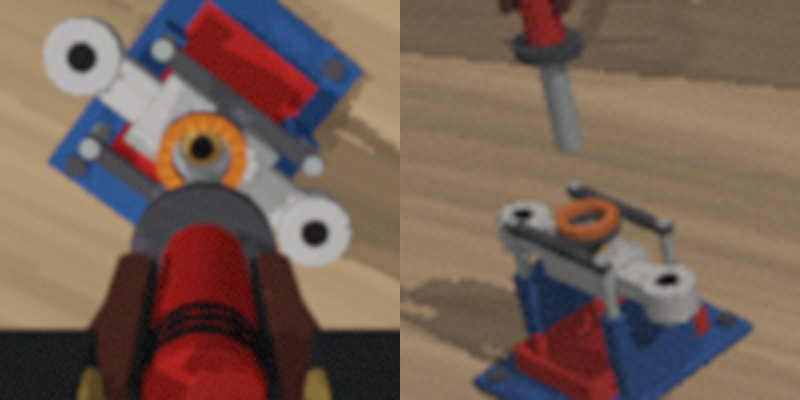

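The scene crop shows the nose at crop (570,148), matching the prediction. In the wrist crop the drift sits about 1 mm to the jaw side of the ring, so I'll make a small correction and lower until the nose is just above the bushing.

{"fn": "send_rows", "kwargs": {
  "commands": [
    {"translation":[-0.003,0.006,-0.03],"twist":[0,0,0]},
    {"translation":[-0.003,0.006,-0.1],"twist":[0,0,0]},
    {"translation":[-0.003,0.006,-0.18],"twist":[0,0,0]},
    {"translation":[-0.003,0.006,-0.26],"twist":[0,0,0]},
    {"translation":[-0.003,0.006,-0.34],"twist":[0,0,0]},
    {"translation":[-0.003,0.006,-0.42],"twist":[0,0,0]},
    {"translation":[-0.003,0.006,-0.5],"twist":[0,0,0]},
    {"translation":[-0.003,0.006,-0.57],"twist":[0,0,0]},
    {"translation":[-0.003,0.006,-0.63],"twist":[0,0,0]},
    {"translation":[-0.003,0.006,-0.66],"twist":[0,0,0]}
  ]
}}

```text
t: 18.5
ee_pos: [522.9, -250.2, 368.9]
orientation: [-3.062, -0.7, 0.001]
ft_force: [-0.4, 0.3, -3.7]
width: 21.5
```

Run:
```python
from h import *
w=grab('wrist','w5');s=grab('scene','s3');o=ctrl.get_obs();e=o['ee_pos'];print(e,o['ft_force'],o['moment'],o['width'])
for n,d in(('w',w),('s',s)):
    p=[e[0],e[1],e[2]-275];print(n,'nose',proj(d,p),'fl',proj(d,np.add(p,[0,0,64])),'ring',proj(d,[523.5,-251,110]))
b=cv2.resize(s['img'][95:195,105:205],None,fx=4,fy=4,interpolation=2)
a=cv2.resize(w['img'][120:270,180:330],(400,400),interpolation=2)
cv2.imwrite('pics/c4.png',np.hstack([a,b])[:,:,::-1])
```

```text
[ 522.87477685 -250.18853489  369.22883947] [-0.01772589  0.16603833 -2.99092839] [-0.05509627 -0.01816343 -0.02913378] 21.502002149361935
w nose [254.82629083 190.59701549] fl [254.55649061 213.47799496] ring [255.88807901 194.9560923 ]
s nose [148.17196753 149.62952118] fl [143.34583543 127.55892055] ring [146.60371498 144.41896815]
```

View pics/c4.png

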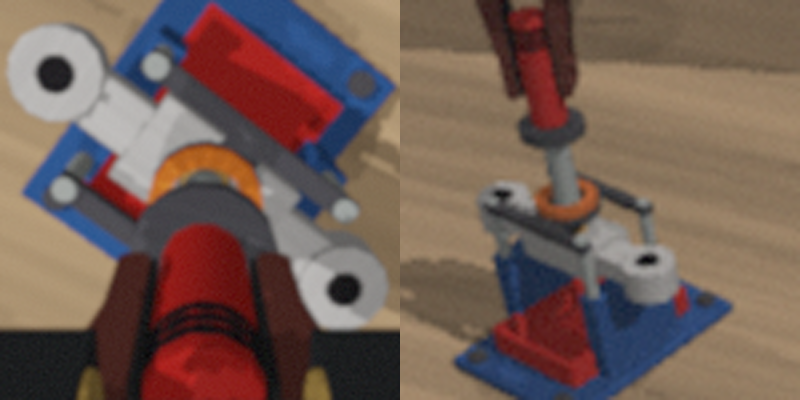

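The nose is through the ring and well centred (ring at 206, flange at 204 in the crop), with no side load. Driving slowly.

{"fn": "send_rows", "kwargs": {
  "commands": [
    {"translation":[0,0,-0.015],"twist":[0,0,0]},
    {"translation":[0,0,-0.03],"twist":[0,0,0]},
    {"translation":[0,0,-0.045],"twist":[0,0,0]},
    {"translation":[0,0,-0.06],"twist":[0,0,0]},
    {"translation":[0,0,-0.075],"twist":[0,0,0]},
    {"translation":[0,0,-0.09],"twist":[0,0,0]},
    {"translation":[0,0,-0.105],"twist":[0,0,0]},
    {"translation":[0,0,-0.12],"twist":[0,0,0]},
    {"translation":[0,0,-0.135],"twist":[0,0,0]},
    {"translation":[0,0,-0.15],"twist":[0,0,0]}
  ]
}}

```text
t: 19.6
ee_pos: [523.3, -250.4, 356.5]
orientation: [3.061, 0.7, 0.002]
ft_force: [-2.6, 1.3, 10.2]
width: 21.6
```

{"fn": "send_rows", "kwargs": {
  "commands": [
    {"translation":[0,0,-0.015],"twist":[0,0,0]},
    {"translation":[0,0,-0.03],"twist":[0,0,0]},
    {"translation":[0,0,-0.045],"twist":[0,0,0]},
    {"translation":[0,0,-0.06],"twist":[0,0,0]},
    {"translation":[0,0,-0.075],"twist":[0,0,0]},
    {"translation":[0,0,-0.09],"twist":[0,0,0]},
    {"translation":[0,0,-0.105],"twist":[0,0,0]},
    {"translation":[0,0,-0.12],"twist":[0,0,0]},
    {"translation":[0,0,-0.135],"twist":[0,0,0]},
    {"translation":[0,0,-0.15],"twist":[0,0,0]}
  ]
}}

```text
t: 20.6
ee_pos: [522.9, -250.1, 339.2]
orientation: [-3.062, -0.7, 0.0]
ft_force: [-0.6, -0.1, -3.2]
width: 21.5
```

Run:
```python
from h import *
s=grab('scene','s4');w=grab('wrist','w6');o=ctrl.get_obs();e=o['ee_pos'];print(e,o['ft_force'],o['moment'])
print('fl',proj(s,[e[0],e[1],e[2]-211]))
# drift handle/flange subpixel: red handle rows in scene
for f in('s2','s3','s4'):
    d=load(f)
    for c in blobs(d,[-6,150,60],[5,255,255],roi=(110,60,170,150),amin=10)[:2]: print(f,cv2.boundingRect(c))
```

```text
[ 522.84216857 -250.10765922  339.00361961] [-0.3275261   0.52996928 -3.78277015] [-0.02985742  0.06131595  0.0125131 ]
fl [145.71039174 138.21282101]
s2 (125, 69, 16, 32)
s3 (134, 105, 13, 22)
s3 (132, 97, 9, 8)
s4 (136, 118, 13, 20)
s4 (134, 109, 9, 9)
```

The force dropped back to the drift's own weight with the nose at z≈64, so the bushing is out. Now lowering the flange gently toward the cushion.

{"fn": "send_rows", "kwargs": {
  "commands": [
    {"translation":[0,0,-0.01],"twist":[0,0,0]},
    {"translation":[0,0,-0.02],"twist":[0,0,0]},
    {"translation":[0,0,-0.03],"twist":[0,0,0]},
    {"translation":[0,0,-0.04],"twist":[0,0,0]},
    {"translation":[0,0,-0.05],"twist":[0,0,0]},
    {"translation":[0,0,-0.06],"twist":[0,0,0]},
    {"translation":[0,0,-0.07],"twist":[0,0,0]},
    {"translation":[0,0,-0.08],"twist":[0,0,0]},
    {"translation":[0,0,-0.08],"twist":[0,0,0]},
    {"translation":[0,0,-0.08],"twist":[0,0,0]}
  ]
}}

```text
t: 21.7
ee_pos: [523.0, -250.2, 331.6]
orientation: [-3.062, -0.701, 0.0]
ft_force: [0.8, -0.6, -4.1]
width: 21.6
```

Run:
```python
from h import *
s=grab('scene','s5');o=ctrl.get_obs();print(o['ee_pos'],o['ft_force'])
b=cv2.resize(s['img'][100:200,105:205],None,fx=6,fy=6,interpolation=2)
cv2.imwrite('pics/c5.png',b[:,:,::-1])
```

```text
[ 522.97312107 -250.22352672  331.6912431 ] [ 0.30351144  0.22610562 -3.57698279]
```

View pics/c5.png

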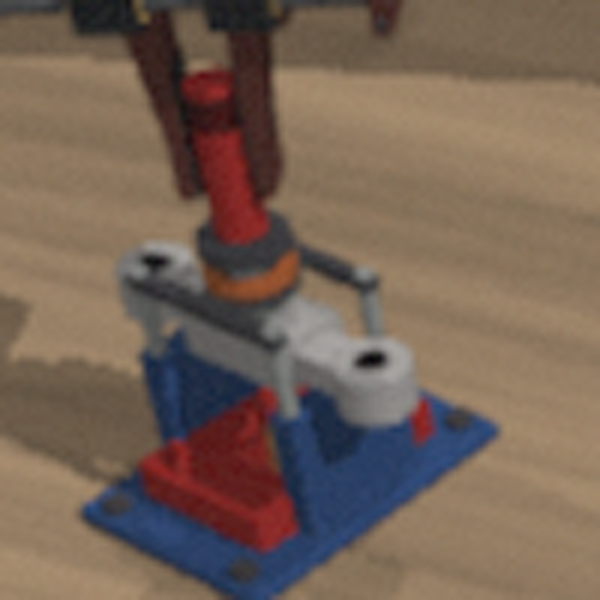

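The flange sits just above the orange cushion at crop (250,265), and a bronze spot shows in the tray at (270,440). Continuing gently.

{"fn": "send_rows", "kwargs": {
  "commands": [
    {"translation":[0,0,-0.006],"twist":[0,0,0]},
    {"translation":[0,0,-0.012],"twist":[0,0,0]},
    {"translation":[0,0,-0.018],"twist":[0,0,0]},
    {"translation":[0,0,-0.024],"twist":[0,0,0]},
    {"translation":[0,0,-0.03],"twist":[0,0,0]},
    {"translation":[0,0,-0.036],"twist":[0,0,0]},
    {"translation":[0,0,-0.042],"twist":[0,0,0]},
    {"translation":[0,0,-0.048],"twist":[0,0,0]},
    {"translation":[0,0,-0.05],"twist":[0,0,0]},
    {"translation":[0,0,-0.05],"twist":[0,0,0]}
  ]
}}

```text
t: 22.75
ee_pos: [523.0, -250.2, 326.6]
orientation: [-3.062, -0.701, 0.0]
ft_force: [0.2, -0.1, -4.0]
width: 21.7
```

{"fn": "send_rows", "kwargs": {
  "commands": [
    {"translation":[0,0,-0.005],"twist":[0,0,0]},
    {"translation":[0,0,-0.01],"twist":[0,0,0]},
    {"translation":[0,0,-0.015],"twist":[0,0,0]},
    {"translation":[0,0,-0.02],"twist":[0,0,0]},
    {"translation":[0,0,-0.025],"twist":[0,0,0]},
    {"translation":[0,0,-0.03],"twist":[0,0,0]},
    {"translation":[0,0,-0.035],"twist":[0,0,0]},
    {"translation":[0,0,-0.04],"twist":[0,0,0]},
    {"translation":[0,0,-0.04],"twist":[0,0,0]},
    {"translation":[0,0,-0.04],"twist":[0,0,0]}
  ]
}}

```text
t: 23.75
ee_pos: [523.0, -250.2, 323.0]
orientation: [3.062, 0.701, 0.0]
ft_force: [-2.4, 1.5, 3.1]
width: 21.6
```

The flange has touched: about 6.6 N net. Pressing about 2 mm more and holding.

{"fn": "send_rows", "kwargs": {
  "commands": [
    {"translation":[0,0,-0.005],"twist":[0,0,0]},
    {"translation":[0,0,-0.01],"twist":[0,0,0]},
    {"translation":[0,0,-0.015],"twist":[0,0,0]},
    {"translation":[0,0,-0.018],"twist":[0,0,0]},
    {"translation":[0,0,-0.018],"twist":[0,0,0]},
    {"translation":[0,0,-0.018],"twist":[0,0,0]},
    {"translation":[0,0,-0.018],"twist":[0,0,0]},
    {"translation":[0,0,-0.018],"twist":[0,0,0]},
    {"translation":[0,0,-0.018],"twist":[0,0,0]},
    {"translation":[0,0,-0.018],"twist":[0,0,0]}
  ]
}}

```text
t: 24.75
ee_pos: [523.0, -250.2, 321.7]
orientation: [3.062, 0.701, 0.0]
ft_force: [-3.7, 2.7, 9.5]
width: 21.8
```

{"fn": "send_rows", "kwargs": {
  "commands": [
    {"translation":[0,0,0],"twist":[0,0,0]},
    {"translation":[0,0,0],"twist":[0,0,0]},
    {"translation":[0,0,0],"twist":[0,0,0]},
    {"translation":[0,0,0],"twist":[0,0,0]},
    {"translation":[0,0,0],"twist":[0,0,0]},
    {"translation":[0,0,0],"twist":[0,0,0]},
    {"translation":[0,0,0],"twist":[0,0,0]},
    {"translation":[0,0,0],"twist":[0,0,0]},
    {"translation":[0,0,0],"twist":[0,0,0]},
    {"translation":[0,0,0],"twist":[0,0,0]}
  ]
}}

```text
t: 25.75
ee_pos: [523.0, -250.2, 321.7]
orientation: [3.062, 0.701, 0.001]
ft_force: [-4.4, 3.4, 8.9]
width: 21.6
```

Run:
```python
from h import *
o=ctrl.get_obs();print(o['ee_pos'],o['ft_force'],o['width'])
s=grab('scene','s6')
for f in ('s0','s6'):
    d=load(f);hsv=cv2.cvtColor(d['img'],cv2.COLOR_RGB2HSV)
    print(f,[(cv2.boundingRect(c),cv2.contourArea(c)) for c in blobs(d,[9,110,60],[24,255,255],roi=(125,152,175,192),amin=3)], hsv[168:180:2,148:153].reshape(-1,3)[::3].tolist())
```

```text
[ 523.02580116 -250.21400899  321.66291824] [-4.43938563  3.42778361  8.88490239] 21.550594585774544
s0 [] [[1, 169, 89], [164, 37, 76], [176, 144, 78], [109, 119, 90], [167, 116, 68], [0, 176, 94], [126, 79, 61], [0, 185, 91], [108, 166, 66], [1, 180, 92]]
s6 [] [[0, 178, 90], [159, 33, 78], [179, 106, 84], [109, 119, 90], [10, 43, 72], [0, 176, 116], [113, 65, 63], [2, 169, 110], [110, 129, 71], [4, 165, 99]]
```

The net force held at about 12.4 N for over a second. Lifting out.

{"fn": "send_rows", "kwargs": {
  "commands": [
    {"translation":[0,0,0.03],"twist":[0,0,0]},
    {"translation":[0,0,0.1],"twist":[0,0,0]},
    {"translation":[0,0,0.2],"twist":[0,0,0]},
    {"translation":[0,0,0.32],"twist":[0,0,0]},
    {"translation":[0,0,0.44],"twist":[0,0,0]},
    {"translation":[0,0,0.56],"twist":[0,0,0]},
    {"translation":[0,0,0.68],"twist":[0,0,0]},
    {"translation":[0,0,0.8],"twist":[0,0,0]},
    {"translation":[0,0,0.92],"twist":[0,0,0]},
    {"translation":[0,0,1],"twist":[0,0,0]}
  ]
}}

```text
t: 26.8
ee_pos: [523.1, -250.3, 422.3]
orientation: [3.062, 0.7, 0.001]
ft_force: [-0.5, -0.5, -3.5]
width: 21.4
```

{"fn": "send_rows", "kwargs": {
  "commands": [
    {"translation":[0.01,0.05,0.1],"twist":[0,0,0]},
    {"translation":[0.02,0.15,0.15],"twist":[0,0,0]},
    {"translation":[0.04,0.25,0.15],"twist":[0,0,0]},
    {"translation":[0.06,0.35,0.15],"twist":[0,0,0]},
    {"translation":[0.08,0.45,0.15],"twist":[0,0,0]},
    {"translation":[0.1,0.55,0.15],"twist":[0,0,0]},
    {"translation":[0.12,0.65,0.15],"twist":[0,0,0]},
    {"translation":[0.14,0.78,0.15],"twist":[0,0,0]},
    {"translation":[0.14,0.9,0.15],"twist":[0,0,0]},
    {"translation":[0.14,1,0.15],"twist":[0,0,0]}
  ]
}}

```text
t: 27.8
ee_pos: [536.9, -149.0, 435.8]
orientation: [-3.062, -0.701, 0.0]
ft_force: [-0.2, 1.0, -3.4]
width: 21.4
```

Run:
```python
from h import *
s=grab('scene','s7');t=grab('top','t2');o=ctrl.get_obs();e=o['ee_pos'];print(e,o['ft_force'])
p=[e[0],e[1],e[2]-275];u=proj(s,p);v=proj(s,np.add(p,[0,0,64]));x0,y0=int(u[0])-50,max(0,int(u[1])-75)
print('nose crop',(u-[x0,y0])*4,'fl',(v-[x0,y0])*4)
b=cv2.resize(s['img'][y0:y0+100,x0:x0+100],(400,400),interpolation=2)
c=cv2.resize(s['img'][120:200,110:190],(400,400),interpolation=2)
a=cv2.resize(t['img'][165:250,350:435],(400,400),interpolation=2) 
cv2.imwrite('pics/c6.png',cv2.hconcat([b,c])[:,:,::-1]);cv2.imwrite('pics/c7.png',a[:,:,::-1])
```

```text
[ 536.85650007 -148.86685827  435.84511638] [ 0.08899699  1.01095019 -3.75488679]
nose crop [203.19367067 303.08777754] fl [187.21785236 204.12808239]
```

View pics/c6.png

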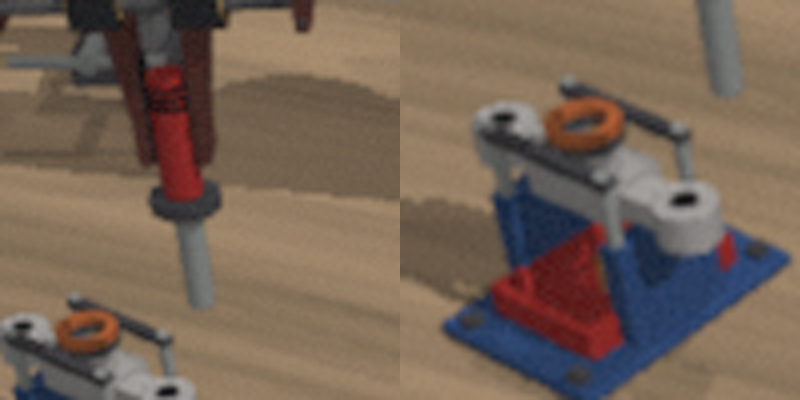

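The drift is still held straight: nose at (201,303) against a predicted (203,303). A bronze edge shows in the tray behind the upright at (600,270). Carrying the drift back.

{"fn": "send_rows", "kwargs": {
  "commands": [
    {"translation":[0,0.1,0],"twist":[0,0,0]},
    {"translation":[0,0.2,0],"twist":[0,0,0]},
    {"translation":[0,0.3,0],"twist":[0,0,0]},
    {"translation":[0,0.4,0],"twist":[0,0,0]},
    {"translation":[0,0.5,0],"twist":[0,0,0]},
    {"translation":[0,0.6,0],"twist":[0,0,0]},
    {"translation":[0,0.7,0],"twist":[0,0,0]},
    {"translation":[0,0.8,0],"twist":[0,0,0]},
    {"translation":[0,0.9,0],"twist":[0,0,0]},
    {"translation":[0,1,0],"twist":[0,0,0]}
  ]
}}

```text
t: 28.9
ee_pos: [537.0, -49.4, 435.9]
orientation: [3.062, 0.701, 0.0]
ft_force: [-0.3, -0.1, -4.0]
width: 22.1
```

{"fn": "send_rows", "kwargs": {
  "commands": [
    {"translation":[0,0.1,0],"twist":[0,0,0]},
    {"translation":[0,0.2,0],"twist":[0,0,0]},
    {"translation":[0,0.3,0],"twist":[0,0,0]},
    {"translation":[0,0.4,0],"twist":[0,0,0]},
    {"translation":[0,0.5,0],"twist":[0,0,0]},
    {"translation":[0,0.6,0],"twist":[0,0,0]},
    {"translation":[0,0.7,0],"twist":[0,0,0]},
    {"translation":[0,0.8,0],"twist":[0,0,0]},
    {"translation":[0,0.9,0],"twist":[0,0,0]},
    {"translation":[0,1,0],"twist":[0,0,0]}
  ]
}}

```text
t: 29.9
ee_pos: [536.9, 50.6, 435.9]
orientation: [3.062, 0.701, 0.0]
ft_force: [0.6, 0.5, -3.5]
width: 21.6
```

{"fn": "send_rows", "kwargs": {
  "commands": [
    {"translation":[0,0.1,0],"twist":[0,0,0]},
    {"translation":[0,0.2,0],"twist":[0,0,0]},
    {"translation":[0,0.3,0],"twist":[0,0,0]},
    {"translation":[0,0.4,0],"twist":[0,0,0]},
    {"translation":[0,0.5,0],"twist":[0,0,0]},
    {"translation":[0,0.6,0],"twist":[0,0,0]},
    {"translation":[0,0.7,0],"twist":[0,0,0]},
    {"translation":[0,0.8,0],"twist":[0,0,0]},
    {"translation":[0,0.9,0],"twist":[0,0,0]},
    {"translation":[0,1,0],"twist":[0,0,0]}
  ]
}}

```text
t: 30.9
ee_pos: [536.9, 150.6, 435.9]
orientation: [3.062, 0.701, -0.0]
ft_force: [-0.5, 0.2, -3.7]
width: 21.9
```

{"fn": "send_rows", "kwargs": {
  "commands": [
    {"translation":[0,0.1,0],"twist":[0,0,0]},
    {"translation":[0,0.2,-0.05],"twist":[0,0,0]},
    {"translation":[0,0.3,-0.12],"twist":[0,0,0]},
    {"translation":[0,0.42,-0.2],"twist":[0,0,0]},
    {"translation":[0,0.54,-0.3],"twist":[0,0,0]},
    {"translation":[0,0.66,-0.4],"twist":[0,0,0]},
    {"translation":[0,0.77,-0.5],"twist":[0,0,0]},
    {"translation":[0,0.81,-0.6],"twist":[0,0,0]},
    {"translation":[0,0.81,-0.68],"twist":[0,0,0]},
    {"translation":[0,0.81,-0.72],"twist":[0,0,0]}
  ]
}}

```text
t: 31.9
ee_pos: [536.7, 230.6, 362.6]
orientation: [3.062, 0.701, -0.003]
ft_force: [1.4, -0.7, -4.0]
width: 21.4
```

Run:
```python
from h import *
s=grab('scene','s8');o=ctrl.get_obs();e=o['ee_pos'];print(e,o['ft_force'])
p=[e[0],e[1],e[2]-275];print('nose crop',(proj(s,p)-[290,140])*6,'hole',(proj(s,[537,232.4,70])-[290,140])*6)
cv2.imwrite('pics/c8.png',cv2.resize(s['img'][140:240,290:390],(600,600),interpolation=2)[:,:,::-1])
```

```text
[536.67935551 230.4116138  362.4783019 ] [ 0.53195294 -0.21210152 -4.74728981]
nose crop [250.89949869 374.0253282 ] hole [250.49608271 412.26025768]
```

View pics/c8.png

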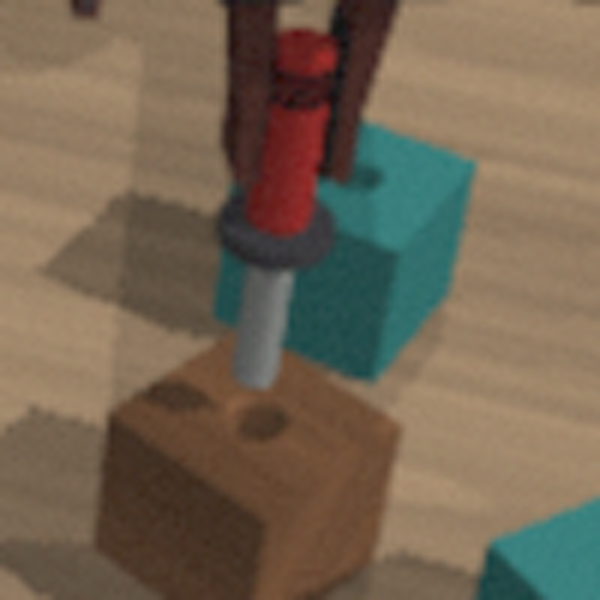

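The nose is at (256,382) and the hole's dark patch at (262,422). Allowing for the lit left wall, its centre is about 257, so the two are aligned within about 1 mm. Inserting.

{"fn": "send_rows", "kwargs": {
  "commands": [
    {"translation":[0.003,0.008,-0.03],"twist":[0,0,0]},
    {"translation":[0.003,0.008,-0.08],"twist":[0,0,0]},
    {"translation":[0.003,0.008,-0.12],"twist":[0,0,0]},
    {"translation":[0.003,0.008,-0.16],"twist":[0,0,0]},
    {"translation":[0.003,0.008,-0.2],"twist":[0,0,0]},
    {"translation":[0.003,0.008,-0.24],"twist":[0,0,0]},
    {"translation":[0.003,0.008,-0.28],"twist":[0,0,0]},
    {"translation":[0.003,0.008,-0.32],"twist":[0,0,0]},
    {"translation":[0.003,0.008,-0.36],"twist":[0,0,0]},
    {"translation":[0.003,0.008,-0.4],"twist":[0,0,0]}
  ]
}}

```text
t: 32.95
ee_pos: [537.3, 231.6, 323.5]
orientation: [3.062, 0.701, -0.0]
ft_force: [-0.2, -0.2, -3.8]
width: 21.7
```

The nose is 21 mm into the hole with no side load. Continuing down another 42 mm to just above home.

{"fn": "send_rows", "kwargs": {
  "commands": [
    {"translation":[0,0.003,-0.05],"twist":[0,0,0]},
    {"translation":[0,0.003,-0.1],"twist":[0,0,0]},
    {"translation":[0,0.003,-0.15],"twist":[0,0,0]},
    {"translation":[0,0.003,-0.2],"twist":[0,0,0]},
    {"translation":[0,0.003,-0.25],"twist":[0,0,0]},
    {"translation":[0,0.003,-0.3],"twist":[0,0,0]},
    {"translation":[0,0.003,-0.34],"twist":[0,0,0]},
    {"translation":[0,0.003,-0.38],"twist":[0,0,0]},
    {"translation":[0,0.003,-0.4],"twist":[0,0,0]},
    {"translation":[0,0.003,-0.415],"twist":[0,0,0]}
  ]
}}

```text
t: 33.95
ee_pos: [537.3, 231.9, 282.2]
orientation: [-3.062, -0.701, 0.0]
ft_force: [0.6, -0.4, -3.3]
width: 21.4
```

{"fn": "send_rows", "kwargs": {
  "commands": [
    {"translation":[0,0,-0.003],"twist":[0,0,0]},
    {"translation":[0,0,-0.006],"twist":[0,0,0]},
    {"translation":[0,0,-0.009],"twist":[0,0,0]},
    {"translation":[0,0,-0.012],"twist":[0,0,0]},
    {"translation":[0,0,-0.014],"twist":[0,0,0]},
    {"translation":[0,0,-0.014],"twist":[0,0,0]},
    {"translation":[0,0,-0.014],"twist":[0,0,0]},
    {"translation":[0,0,-0.014],"twist":[0,0,0]},
    {"translation":[0,0,-0.014],"twist":[0,0,0]},
    {"translation":[0,0,-0.014],"twist":[0,0,0]}
  ]
}}

```text
t: 34.95
ee_pos: [537.3, 231.9, 281.0]
orientation: [-3.062, -0.7, -0.0]
ft_force: [-0.4, -0.7, -3.2]
width: 21.6
```

{"fn": "send_rows", "kwargs": {
  "commands": [
    {"translation":[0,0,-0.004],"twist":[0,0,0]},
    {"translation":[0,0,-0.008],"twist":[0,0,0]},
    {"translation":[0,0,-0.012],"twist":[0,0,0]},
    {"translation":[0,0,-0.015],"twist":[0,0,0]},
    {"translation":[0,0,-0.015],"twist":[0,0,0]},
    {"translation":[0,0,-0.015],"twist":[0,0,0]},
    {"translation":[0,0,-0.015],"twist":[0,0,0]},
    {"translation":[0,0,-0.015],"twist":[0,0,0]},
    {"translation":[0,0,-0.015],"twist":[0,0,0]},
    {"translation":[0,0,-0.015],"twist":[0,0,0]}
  ]
}}

```text
t: 35.95
ee_pos: [537.3, 231.9, 280.6]
orientation: [-3.062, -0.701, -0.001]
ft_force: [-3.9, -0.8, 9.4]
width: 21.4
```

The flange is seated on the block at TCP z 280.6, the same as at the start. Releasing and retreating straight up.

{"fn": "send_rows", "kwargs": {
  "commands": [
    {"translation":[0,0,0.012],"twist":[0,0,0]},
    {"translation":[0,0,0.012],"twist":[0,0,0]},
    {"translation":[0,0,0.012],"twist":[0,0,0]},
    {"translation":[0,0,0.012],"twist":[0,0,0]},
    {"translation":[0,0,0.012],"twist":[0,0,0]},
    {"translation":[0,0,0.012],"twist":[0,0,0]},
    {"translation":[0,0,0.012],"twist":[0,0,0]},
    {"translation":[0,0,0.012],"twist":[0,0,0]},
    {"translation":[0,0,0.012],"twist":[0,0,0]},
    {"translation":[0,0,0.012],"twist":[0,0,0]}
  ],
  "grip": -1
}}

```text
t: 36.95
ee_pos: [537.3, 231.9, 280.7]
orientation: [-3.062, -0.701, -0.0]
ft_force: [-0.4, 0.7, 0.2]
width: 87.7
```

{"fn": "send_rows", "kwargs": {
  "commands": [
    {"translation":[0,0,0.03],"twist":[0,0,0]},
    {"translation":[0,0,0.1],"twist":[0,0,0]},
    {"translation":[0,0,0.2],"twist":[0,0,0]},
    {"translation":[0,0,0.3],"twist":[0,0,0]},
    {"translation":[0,0,0.42],"twist":[0,0,0]},
    {"translation":[0,0,0.54],"twist":[0,0,0]},
    {"translation":[0,0,0.66],"twist":[0,0,0]},
    {"translation":[0,0,0.78],"twist":[0,0,0]},
    {"translation":[0,0,0.9],"twist":[0,0,0]},
    {"translation":[0,0,1],"twist":[0,0,0]}
  ]
}}

```text
t: 37.95
ee_pos: [537.3, 231.9, 381.9]
orientation: [-3.062, -0.701, -0.001]
ft_force: [-0.8, -0.1, -0.2]
width: 87.8
```

Run:
```python
from h import *
s=grab('scene','s9');t=grab('top','t9');o=ctrl.get_obs();print(o['t'],o['ee_pos'],o['ft_force'],o['width'])
a=load('s0')['img']
print('red',[(f,[cv2.boundingRect(c) for c in blobs(load(f),[-6,150,60],[5,255,255],roi=(320,170,350,220))]) for f in('s0','s9')])
A=cv2.resize(s['img'][150:250,290:390],(400,400),interpolation=2)
B=cv2.resize(s['img'][125:205,110:190],(400,400),interpolation=2)
C=cv2.resize(t['img'][150:260,350:460],(400,200) if 0 else (200,200),interpolation=2)
cv2.imwrite('pics/c9.png',np.hstack([A,B])[:,:,::-1])
```

```text
38.05 [537.66052145 232.05695583 382.42078522] [-0.28468805  1.41320141  0.23117195] 87.87540220848035
red [('s0', [(329, 190, 11, 20), (332, 179, 10, 8)]), ('s9', [(327, 190, 12, 20), (331, 179, 10, 10)])]
```

Run:
```python
from h import *
a,b=load('s0'),load('s9')
d=cv2.absdiff(cv2.GaussianBlur(a['img'],(3,3),0),cv2.GaussianBlur(b['img'],(3,3),0)).max(2)[150:200,115:195]
ys,xs=np.where(d>22);print([(x+115,y+150,b['img'][y+150,x+115].tolist(),a['img'][y+150,x+115].tolist(),onz(b,x+115,y+150,18).round().tolist()) for x,y in zip(xs,ys)][:14])
print(ctrl.close_job())
```

```text
[(np.int64(118), np.int64(150), [118, 101, 80], [152, 128, 103], [466.0, -411.0, 18.0]), (np.int64(119), np.int64(150), [116, 98, 77], [154, 129, 105], [465.0, -409.0, 18.0]), (np.int64(120), np.int64(150), [117, 99, 79], [152, 127, 101], [464.0, -406.0, 18.0]), (np.int64(121), np.int64(150), [119, 101, 81], [152, 127, 102], [462.0, -403.0, 18.0]), (np.int64(122), np.int64(150), [117, 99, 79], [151, 126, 101], [461.0, -401.0, 18.0]), (np.int64(123), np.int64(150), [116, 99, 78], [151, 128, 103], [460.0, -398.0, 18.0]), (np.int64(124), np.int64(150), [113, 97, 80], [144, 123, 99], [459.0, -395.0, 18.0]), (np.int64(153), np.int64(150), [91, 90, 87], [125, 122, 119], [427.0, -317.0, 18.0]), (np.int64(154), np.int64(150), [104, 102, 101], [135, 134, 131], [426.0, -315.0, 18.0]), (np.int64(119), np.int64(151), [118, 102, 82], [148, 126, 101], [469.0, -405.0, 18.0]), (np.int64(120), np.int64(151), [118, 101, 81], [152, 127, 101], [468.0, -403.0, 18.0]), (np.int64(121), np.int64(151), [122, 103, 85], [149, 125, 100], [467.0, -400.0, 18.0]), (np.int64(122), np.int64(151), [119, 99, 80], [151, 127, 102], [466.0, -397.0, 18.0]), (np.int64(123), np.int64(151), [116, 97, 78], [150, 127, 101], [465.0, -395.0, 18.0])]
the job is handed in; nothing more can be done
None
```

The bushing is driven out, the drift is back home in its wooden block, and I handed the job in at about 38 s.

- **Driving:** The push took about 13–14 N. It fell back to the drift's own weight with the nose at about z = 64 mm, so the bushing was out. I then pressed the flange on the cushion at about 12–13 N net for over a second, with a side force of about 5 N.
- **Drift:** It seated at the same TCP height as when I picked it up (280.6 mm). After release its handle fills the same image rows as at the start and is 1–2 px to the left. The open gripper ended above it, touching nothing.
- **Not fully confirmed:** I saw the bushing in the tray only as a bronze edge behind an upright. The final picture was refused because I had reached the viewing limit. My last image comparison printed only brightness changes around the jig, probably shadows, so it told me nothing about the bushing.

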